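Park two paint pots at the top of the sloped pot rack

TASK

The yellow and the red paint pot are wanted for today's picture: gently push each of them up its own sloped gutter in the wooden pot rack and over the crest, so that it drops into the dip against the dark end stop and cannot roll back. Take them in either order; only push or roll the pots, never squeeze, lift or carry them, and leave the blue pot and everything else on the desk where it is.

Things in the scene. Friction and masses are not known exactly. Their poses are not given: they have to be found in the camera images.
- rack: Fixed wooden rack, three parallel gutters side by side; 235 mm long (x = -108 to 127 mm), 222 mm wide (y). Origin on the desk under its mid line; x points up the gutters, z up. Turned up to 0.5 rad either way from the robot's x. Gutter centre lines at y = -72, 0, +72 mm; each is 66 mm wide between strips 6 mm thick that stand 14 mm above its floor.
- slope (a point): Point on the gutter floor at its low end, on the rack's mid line, 30 mm above the desk, at x = -100 mm of the rack. From here the floor rises 1 in 8 up to the crest. This frame's x runs up the slope and its z stands square on the sloped floor: a pot lying on the slope has its centre at z = 25 mm here.
- lip (a point): Middle of the top of the pale lip that closes the gutters at the low end: 8 mm thick, top 40 mm above the desk, at x = -108 to -100 mm of the rack. Axes as the rack's.
- crest (a point): Crest of the gutter floor on the rack's mid line, at x = 55 mm of the rack, 49 mm above the desk. Beyond it the floor falls at 12 degrees to the end stop (37 mm above the desk there). A pot pushed past the crest rolls down by itself. Axes as the rack's.
- end_stop (a point): Top edge of the near face of the dark end stop, on the rack's mid line, at x = 115 mm of the rack; 12 mm thick, top 75 mm above the desk. A pot at rest in the dip against it has its centre at x = 90 mm of the rack, 67 mm above the desk. Axes as the rack's.
- yellow_pot: Closed paint pot, yellow with a white lid: a smooth cylinder 50 mm in diameter, 60 mm long, 0.1 to 0.2 kg, lying with its axis (its y) across one of the three gutters, at first at rest against the low lip, centre 18 mm uphill of the lip's inner face. Origin: its centre; x and z turn as it rolls. Which gutter it lies in varies.
- red_pot: The same pot in red with a white lid, in another gutter. Origin: its centre.
- blue_pot: The same pot in blue with a white lid, in the remaining gutter; it must stay at the low lip. Origin: its centre.
- mug: White mug, 80 mm across, 95 mm high, loose, on the desk to the left. Origin: centre of its underside. Leave alone.
- ink_jar: Amber ink jar with a black cap, 56 mm across, 70 mm high, loose, on the left. Origin: centre of its underside. Leave alone.
- tape_roll: Yellow roll of tape lying flat, 96 mm across, 25 mm high, loose, on the right. Origin: centre of its underside. Leave alone.
- eraser: White eraser, 55 x 24 x 13 mm, loose, on the right. Origin: centre of its underside. Leave alone.
- fixative: Spray can with a green label, 54 mm across, 130 mm high, loose, on the left. Origin: centre of its underside. Leave alone.

How it is judged (in metres and radians):
At the end, for the whole second after the job is handed in: The yellow and the red pot both lie at rest in the dip against the end stop, across their gutters (centre 80 to 98 mm up the rack's x axis, at most 73 mm above the desk, axis within 0.2 rad of the rack's y axis, slower than 20 mm/s); the blue pot still lies at the low lip (x of yellow_pot in the frame of rack between 0.08 and 0.098 m and z of each of yellow_pot, red_pot in the frame of rack below 0.073 m and angle between the y axis of each of yellow_pot, red_pot and the y axis of rack, either way round below 0.2 rad and linear speed of each of yellow_pot, red_pot below 0.02 m/s and x of red_pot in the frame of rack between 0.08 and 0.098 m and x of blue_pot in the frame of rack below -0.065 m); the robot touches nothing.
It fails at once if a pot is lifted more than 15 mm off the gutter (z of any of yellow_pot, red_pot, blue_pot in the frame of slope above 0.04 m).
It fails at once if a pot is squeezed or pushed hard (over 30 N) (contact force between the fingers and yellow_pot above 30 N or contact force between the fingers and red_pot above 30 N).
It fails at once if the blue pot is moved more than 15 mm (distance of blue_pot from where it was at the start of the episode above 0.015 m).
It fails at once if something else on the desk is moved more than 20 mm (distance of any of mug, ink_jar, tape_roll, eraser, fixative from where it was at the start of the episode above 0.02 m).
It also fails if it takes over 54 s, if anything falls off the work surface, if the arm or the gripper's body presses on something with over 40 N, if the wrist force passes 120 N, or if a joint passes its speed limit or range.

ROBOT

A 7-joint arm with a two-finger parallel gripper is mounted at the origin on the work surface. World frame = base frame: x ahead of the robot, y to its left, z up, the work surface at z = 0. Lengths are in m, angles in degrees, forces in N, time in s.
With the tool pointing down it reaches from about 0.4 to 0.85 m from the base axis. Payload 10.4 kg.
Tool frame: the origin (TCP) lies midway between the tips of the shut fingers; the grasp point (between the pads) lies 19 mm behind it; y points along the fingers, x is the direction in which the jaws open and shut, and the axes are right-handed (so a half turn about y gives the same grasp; the last joint's range is limited). The gripper opens to 87 mm and grips with 3 to 60 N. Pads are 19 mm wide; open, the fingers measure 117 mm over their backs; the gripper's body (75 mm by 190 mm) begins 51 mm behind the grasp point.
Start: joints at [-70.967, 19.034, -3.707, 83.658, 1.238, 77.344, -5.071], TCP at [0.217, 0.586, 0.223] pointing down, gripper open.
Joint ranges: [-148.97, 148.97], [-28.65, 121.19], [-84.17, 76.75], [9.2, 138.47], [-72.65, 252.65], [3.7, 117.97], [-149.18, 149.18]. Speed limits (degrees/s): [127.2, 127.2, 159.86, 159.86, 180, 180, 180].

INTERFACE

Orientations are given as [roll, pitch, yaw] about the fixed x, y, z axes, in that order (R = Rz(yaw) Ry(pitch) Rx(roll)).
In Python, from rig import * gives the robot as it stands.
- The arm moves only by the tool carry_out, never from a script. Its argument "plan" is a list of rows, each an object of numbers: "tx", "ty", "tz": the shift along the world's x, y, z in mm; "yaw": the turn about the world's z in rad. A call has 1 to 10 rows; each row is the pose to reach, as a shift and turn from the pose measured when the call began; what a row does not reach only later rows make up. A row lasts 1/8 s, in which the tool goes at most 62.5 mm and 10.7 degrees, less where a joint would pass 70% of its speed; a pose out of reach is approached as far as the arm can. A call with a gripper value outside its range is refused whole. "grip" is the opening, from -1 (shut) to 1 (fully open), set as the call begins (left out, the last holds). The fingers move at their own pace and stop on an object; the grip force is fixed at half the most. Time passes only in rows, so rows that repeat a pose let the fingers close. It gives the time, the measured TCP pose, the force and the opening at its end, in the units of the state.
- get_state(): the state, without advancing time (a new reading comes with each control period).
- snapshot(name): name is "scene" or "top" or "wrist"; returns (picture, depth): 420x560x3 uint8, red, green, blue; 420x560 float32, m along the optical axis (not along the pixel's ray), 0 where there is no reading.
- camera_params(name): a dict with "K" (3x3 intrinsics, pixels), "world_from_camera" (4x4, takes a point from camera to world coordinates); the wrist camera has in their place "T_tool_cam" (4x4, takes a point from camera to tool coordinates, whose origin is the TCP and whose axes are the tool frame's). Camera axes: x right, y down, z forward; pixel columns grow to the right and rows downward; lengths in m; the calibration is good to about 2 mm. A picture is of the moment at which its call begins: read the wrist's pose just before it. camera_params takes no time and is no camera call.
- close_job(): hands the job in, once; it reports no verdict.
The state is a dict: "clock": time; "q": joint angles; "qd": joint speeds; "joint_torque": joint torques, N m; "ee_pos": TCP position; "eef_rot": TCP orientation; "ft_force": force on the tool from outside, world axes, zero at the start; "ft_torque": the same for the moment, N m; "opening": opening from 0.0 (shut) to 1.0 (fully open).
Only numpy, scipy, OpenCV 4.12 (cv2) and the standard library are available. Lean on these libraries where they do the work, as an engineer would, in place of code of your own. Each camera call takes 0.05 s, during which the arm holds its last target.

## Working session

There is one attempt and no reset: what is moved stays moved. The work goes in short steps, Python scripts to look and compute and a tool call to move; the robot and the scene stay as the last step left them, time stands still between calls to the robot, and variables do not carry over. Pictures are saved under pics/ and viewed, and the job is handed in when it is done.

Besides the shell and the picture viewer there is one more tool, called after "Call:" as name(argument=value, ...), one argument or row to a line, values as JSON. carry_out: Moves the arm, as the interface text tells. Its arguments: {"type":"object","properties":{"plan":{"type":"array","items":{"type":"object","properties":{"tx":{"type":"number"},"ty":{"type":"number"},"tz":{"type":"number"},"yaw":{"type":"number"}}}},"grip":{"type":"number"}},"required":["plan"]}

```bash
mkdir -p pics
python3 - <<'E'
from rig import *
import cv2,numpy as np
s=get_state();print({k:np.round(v,3) if k!='x' else v for k,v in s.items()})
for n in("scene","top"):
    p,d=snapshot(n);cv2.imwrite(f"pics/{n}0.png",p[:,:,::-1]);np.save(f"{n}0.npy",d);np.save(f"{n}0p.npy",p)
    c=camera_params(n);print(n,c["K"],c["world_from_camera"])
E
```

```text
{'clock': np.float64(0.0), 'q': array([-70.969,  19.073,  -3.707,  83.704,   1.237,  77.342,  -5.07 ]), 'qd': array([ 0.008,  0.035,  0.052, -0.085, -0.045, -0.119, -0.075]), 'joint_torque': array([-1.0000e-03, -6.2326e+01,  2.4000e-02, -3.8990e+01, -6.2000e-02,
        3.9000e-02,  0.0000e+00]), 'ee_pos': array([0.217, 0.586, 0.222]), 'eef_rot': array([-9.0003e+01,  8.0000e-02,  6.9676e+01]), 'ft_force': array([ 0.526,  0.813, -0.529]), 'ft_torque': array([ 0.056, -0.009, -0.02 ]), 'opening': np.float64(1.004)}
scene [[435.78202286   0.         279.87493805]
 [  0.         435.78202286 220.09742018]
 [  0.           0.           1.        ]] [[ 0.73331715  0.52287417 -0.43456709  1.01244799]
 [ 0.67979399 -0.55333232  0.48135586 -0.47071358]
 [ 0.01122853 -0.64840261 -0.7612148   0.82239711]
 [ 0.          0.          0.          1.        ]]
top [[413.50404162   0.         279.00456972]
 [  0.         413.50404162 203.45236662]
 [  0.           0.           1.        ]] [[-0.00815021 -0.99578386  0.09136785  0.48816653]
 [-0.99936184  0.01128897  0.03388899 -0.01546671]
 [-0.03477756 -0.09103334 -0.9952404   1.16927502]
 [ 0.          0.          0.          1.        ]]
```

View pics/scene0.png

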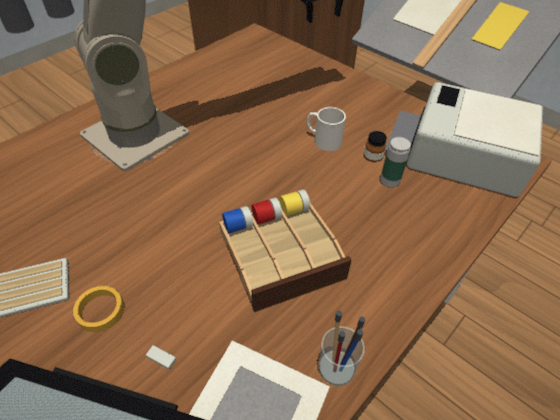

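View pics/top0.png

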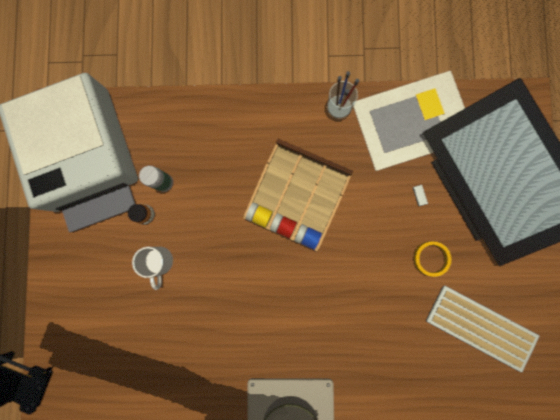

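The top view shows the rack with yellow (260,215), red (285,227) and blue (310,237) at the low end. The dark end stop runs from (278,145) to (350,173). The scene view agrees: blue (236,219), red (265,210), yellow (293,203).

```bash
cat > h.py <<'E'
import cv2,numpy as np
def cloud(d,c):
    K=c["K"];T=c["world_from_camera"]
    v,u=np.indices(d.shape);P=np.stack([(u-K[0,2])/K[0,0]*d,(v-K[1,2])/K[1,1]*d,d],-1)
    W=P@T[:3,:3].T+T[:3,3];W[d==0]=np.nan;return W
def masks(p):
    h=cv2.cvtColor(p,cv2.COLOR_RGB2HSV);H,S,V=h[...,0],h[...,1],h[...,2]
    return dict(yellow=(H>22)&(H<34)&(S>170)&(V>110),red=((H<5)|(H>174))&(S>190)&(V>80),blue=(H>105)&(H<125)&(S>170)&(V>80))
E
python3 - <<'E'
from rig import *
from h import *
R={}
for n in("top","scene"):
    d=np.load(n+"0.npy");p=np.load(n+"0p.npy");c=camera_params(n);W=cloud(d,c)
    K=c["K"];T=c["world_from_camera"]
    roi=(W[...,0]>.3)&(W[...,0]<.75)&(abs(W[...,1])<.25)
    print(n,"desk z",np.nanmedian(W[roi&(W[...,2]<.02)][:,2]))
    m=roi&(W[...,2]>.022)&(W[...,2]<.12)
    k,l,st,ce=cv2.connectedComponentsWithStats(m.astype(np.uint8));i=1+np.argmax(st[1:,4]);print(st[i])
    Q=W[l==i]
    r=cv2.minAreaRect((Q[:,:2]*1000).astype(np.float32));print("rect",r, "median top",np.percentile(Q[:,2],[2,50,98]))
    for k,M in masks(p).items():
        M=M&(l==i);q=W[M]
        vu=np.argwhere(M)
        lo=np.array([vu[:,1].mean(),vu[:,0].mean()])
        ray=T[:3,:3]@np.array([(lo[0]-K[0,2])/K[0,0],(lo[1]-K[1,2])/K[1,1],1]);R[n,k]=(T[:3,3],ray/np.linalg.norm(ray))
        print(k,M.sum(),lo,"mean",q.mean(0).round(4),"zmax",np.percentile(q[:,2],98).round(4))
for k in("yellow","red","blue"):
    a,r=R["top",k];b,s=R["scene",k]
    t=np.linalg.lstsq(np.stack([r,-s],1),b-a,rcond=None)[0]
    print(k,"tri",((a+t[0]*r+b+t[1]*s)/2).round(4),"gap",np.linalg.norm(a+t[0]*r-b-t[1]*s).round(4))
# end stop in top: dark
d=np.load("top0.npy");p=np.load("top0p.npy");c=camera_params("top");W=cloud(d,c)
m=(W[...,2]>.066)&(W[...,2]<.085)&(W[...,0]>.52)&(W[...,0]<.75)&(abs(W[...,1])<.2)
q=W[m];print("endstop",m.sum(),cv2.minAreaRect((q[:,:2]*1000).astype(np.float32)),np.median(q[:,2]))
E
```

```text
top desk z 0.00034505364292536367
[ 244  144  110  107 7106]
rect ((614.3402099609375, -27.942642211914062), (222.31631469726562, 235.60247802734375), 65.3818130493164) median top [0.03458078 0.04645482 0.08311217]
yellow 271 [261.83763838 216.05904059] mean [0.5554 0.0675 0.0775] zmax 0.0853
red 213 [286.23474178 226.99530516] mean [0.5258 0.0031 0.0791] zmax 0.0858
blue 124 [311.42741935 237.76612903] mean [ 0.4969 -0.0626  0.08  ] zmax 0.0851
scene desk z -0.0017318523920649698
[ 219  190  126  118 9241]
rect ((616.0899658203125, -26.176406860351562), (223.54202270507812, 237.61572265625), 65.37321472167969) median top [0.02990872 0.0454592  0.08007622]
yellow 61 [288.75409836 207.78688525] mean [0.5669 0.0533 0.0606] zmax 0.0785
red 314 [262.70382166 211.47770701] mean [ 0.5371 -0.0037  0.0712] zmax 0.0819
blue 359 [233.69637883 220.26183844] mean [ 0.5085 -0.0681  0.0719] zmax 0.0824
yellow tri [0.5563 0.0688 0.0403] gap 0.0041
red tri [0.5273 0.0043 0.0568] gap 0.0023
blue tri [ 0.4983 -0.0622  0.0584] gap 0.0036
endstop 1083 ((613.6195678710938, -32.04743957519531), (203.42567443847656, 242.21160888671875), 62.60014343261719) 0.0766633104260499
```

Measured values:
- **Rack:** yaw is -24.6° and the origin is about (606.5, -23.2) mm. 
- **Gutters:** yellow is at y = +72, red at 0 and blue at -72. 
- **Pot tops:** about 82–85 mm high.

I'll first move above the spot behind the yellow pot, then open the fingers to about 26 mm.

Call:
carry_out(
  plan=[
    {"tx": 30,"ty": -49,"tz": 0,"yaw": -0.01},
    {"tx": 59,"ty": -97,"tz": 0,"yaw": -0.02},
    {"tx": 89,"ty": -146,"tz": 0,"yaw": -0.03},
    {"tx": 119,"ty": -195,"tz": 0,"yaw": -0.04},
    {"tx": 148,"ty": -244,"tz": 0,"yaw": -0.05},
    {"tx": 178,"ty": -292,"tz": 0,"yaw": -0.06},
    {"tx": 208,"ty": -341,"tz": 0,"yaw": -0.07},
    {"tx": 238,"ty": -390,"tz": 0,"yaw": -0.075},
    {"tx": 267,"ty": -438,"tz": 0,"yaw": -0.075},
    {"tx": 297,"ty": -487,"tz": 0,"yaw": -0.075},
  ],
  grip=-0.4,
)

```text
clock: 1.35
ee_pos: [0.5145, 0.0972, 0.2217]
eef_rot: [-90.0, 0.1, 65.4]
ft_force: [0.9, 0.5, 0.0]
opening: 0.302
```

Call:
carry_out(
  plan=[
    {"tx": 0,"ty": 1,"tz": -40},
    {"tx": 0,"ty": 1,"tz": -80},
    {"tx": 0,"ty": 1,"tz": -115},
    {"tx": 0,"ty": 1,"tz": -120},
    {"tx": 0,"ty": 1,"tz": -120},
  ],
)

```text
validation failed for argument at $.pl...
```

```bash
cat > look.py <<'E'
import sys
from rig import *
from h import *
from scipy.spatial.transform import Rotation as Ro
t=sys.argv[1]
s=get_state();print(np.round(s["ee_pos"],4),np.round(s["eef_rot"],1),np.round(s["ft_force"],1),s["clock"])
O=np.array([.6065,-.0232,0]);a=np.deg2rad(-24.6);Rr=np.array([[np.cos(a),-np.sin(a),0],[np.sin(a),np.cos(a),0],[0,0,1]])
print("tcp in rack",((np.array(s["ee_pos"])-O)@Rr).round(4))
for n in sys.argv[2:]:
    p,d=snapshot(n);cv2.imwrite(f"pics/{n}{t}.png",p[:,:,::-1]);c=camera_params(n)
    if n=="wrist":
        T=np.eye(4);T[:3,:3]=Ro.from_euler("xyz",s["eef_rot"],degrees=True).as_matrix();T[:3,3]=s["ee_pos"];c["world_from_camera"]=T@c["T_tool_cam"]
    W=cloud(d,c)
    for k,M in masks(p).items():
        q=(W[M]-O)@Rr;q=q[(abs(q[:,0])<.15)&(abs(q[:,1])<.13)]
        if len(q)>15: print(n,k,len(q),"rack mean",q.mean(0).round(4),"ztop",np.percentile(q[:,2],97).round(4),"x of top",np.median(q[q[:,2]>np.percentile(q[:,2],85),0]).round(4))
E
python3 look.py 1 wrist scene
```

```text
[0.5145 0.0972 0.2217] [-90.    0.1  65.4] [0.9 0.5 0. ] 1.35
tcp in rack [-0.1338  0.0711  0.2217]
wrist yellow 1576 rack mean [-0.0935  0.065   0.0755] ztop 0.0828 x of top -0.0829
wrist red 93 rack mean [-0.077  -0.0007  0.0774] ztop 0.0825 x of top -0.0801
wrist blue 426 rack mean [-0.0782 -0.0839  0.0799] ztop 0.0829 x of top -0.0819
scene yellow 36 rack mean [-0.0706  0.0485  0.0616] ztop 0.0735 x of top -0.0874
scene red 335 rack mean [-0.0713 -0.0112  0.071 ] ztop 0.082 x of top -0.0815
scene blue 363 rack mean [-0.0705 -0.0819  0.0718] ztop 0.0815 x of top -0.0806
```

The wrist camera puts the pot crowns at rack x ≈ -82 mm and z ≈ 83 mm, which matches. The move was refused because every row needs a yaw. I'm descending now.

Call:
carry_out(
  plan=[
    {"tx": 0,"ty": 1,"tz": -40,"yaw": 0},
    {"tx": 0,"ty": 1,"tz": -80,"yaw": 0},
    {"tx": 0,"ty": 1,"tz": -115,"yaw": 0},
    {"tx": 0,"ty": 1,"tz": -140,"yaw": 0},
    {"tx": 0,"ty": 1,"tz": -155,"yaw": 0},
    {"tx": 0,"ty": 1,"tz": -165,"yaw": 0},
    {"tx": 0,"ty": 1,"tz": -170,"yaw": 0},
    {"tx": 0,"ty": 1,"tz": -170,"yaw": 0},
  ],
)

```text
clock: 2.45
ee_pos: [0.5163, 0.0931, 0.052]
eef_rot: [-90.1, 0.2, 64.9]
ft_force: [-0.2, 0.3, 0.8]
opening: 0.301
```

```bash
python3 look.py 2 wrist scene
```

```text
[0.5163 0.0931 0.052 ] [-90.1   0.2  64.9] [-0.2  0.3  0.8] 2.45
tcp in rack [-0.1304  0.0682  0.052 ]
wrist yellow 2154 rack mean [-0.0998  0.0676  0.0771] ztop 0.0809 x of top -0.0949
wrist red 471 rack mean [-0.0942 -0.0238  0.0797] ztop 0.0828 x of top -0.0886
scene yellow 35 rack mean [-0.0684  0.0553  0.0625] ztop 0.0786 x of top -0.0932
scene red 317 rack mean [-0.0714 -0.0115  0.0707] ztop 0.0814 x of top -0.0824
scene blue 368 rack mean [-0.0705 -0.082   0.0717] ztop 0.0816 x of top -0.0825
```

```bash
python3 -c "
import cv2,numpy as np
a=cv2.imread('pics/wrist2.png');b=cv2.imread('pics/scene2.png')[140:300,180:380];b=cv2.resize(b,(400,320));a=cv2.resize(a,(400,300))
a=cv2.copyMakeBorder(a,0,20,0,0,0);cv2.imwrite('pics/c2.png',np.hstack([a,b]))"
```

```text
(no output)
```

View pics/c2.png

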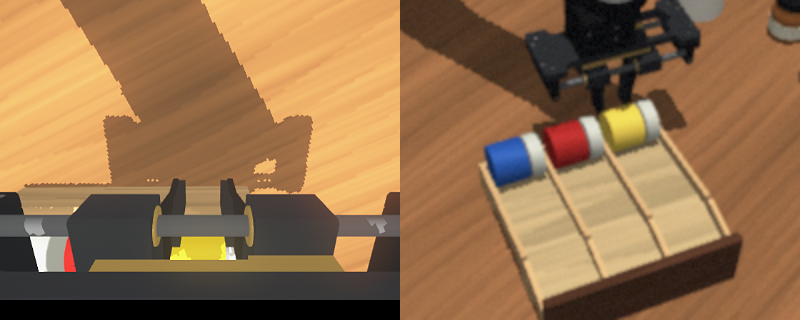

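The fingers stand behind the yellow pot with space to spare. I'll push up the slope at 5 mm per row, correcting the sideways offset at the start.

Call:
carry_out(
  plan=[
    {"tx": 2,"ty": 4,"tz": 0,"yaw": 0.009},
    {"tx": 2,"ty": 4,"tz": 0,"yaw": 0.009},
    {"tx": 6,"ty": 2,"tz": 0,"yaw": 0.009},
    {"tx": 11,"ty": 0,"tz": 0,"yaw": 0.009},
    {"tx": 15,"ty": -2,"tz": 0,"yaw": 0.009},
    {"tx": 20,"ty": -4,"tz": 1,"yaw": 0.009},
    {"tx": 24,"ty": -6,"tz": 1,"yaw": 0.009},
    {"tx": 29,"ty": -8,"tz": 2,"yaw": 0.009},
    {"tx": 33,"ty": -10,"tz": 3,"yaw": 0.009},
    {"tx": 38,"ty": -12,"tz": 3,"yaw": 0.009},
  ],
)

```text
clock: 3.8
ee_pos: [0.5549, 0.081, 0.0555]
eef_rot: [-90.1, 0.1, 65.4]
ft_force: [-1.8, 0.8, 1.5]
opening: 0.299
```

```bash
python3 look.py 3 scene top
```

```text
[0.5549 0.081  0.0555] [-90.1   0.1  65.4] [-1.8  0.8  1.5] 3.8
tcp in rack [-0.0903  0.0733  0.0555]
scene yellow 52 rack mean [-0.0487  0.0593  0.0744] ztop 0.0846 x of top -0.058
scene red 314 rack mean [-0.0713 -0.0111  0.0714] ztop 0.0814 x of top -0.0816
scene blue 367 rack mean [-0.0704 -0.0818  0.0717] ztop 0.0814 x of top -0.0812
top yellow 46 rack mean [-0.0392  0.0489  0.1272] ztop 0.3998 x of top -0.0583
top red 26 rack mean [-0.0843 -0.0244  0.0794] ztop 0.0852 x of top -0.0843
top blue 150 rack mean [-0.0835 -0.0815  0.0794] ztop 0.0843 x of top -0.0814
```

The yellow pot is rolling up, now at x ≈ -58 with the force under 3 N. I'll keep pushing.

Call:
carry_out(
  plan=[
    {"tx": 5,"ty": -3,"tz": 0,"yaw": 0},
    {"tx": 10,"ty": -6,"tz": 1,"yaw": 0},
    {"tx": 16,"ty": -8,"tz": 2,"yaw": 0},
    {"tx": 21,"ty": -11,"tz": 3,"yaw": 0},
    {"tx": 27,"ty": -13,"tz": 3,"yaw": 0},
    {"tx": 32,"ty": -16,"tz": 4,"yaw": 0},
    {"tx": 38,"ty": -18,"tz": 5,"yaw": 0},
    {"tx": 43,"ty": -21,"tz": 6,"yaw": 0},
    {"tx": 49,"ty": -23,"tz": 6,"yaw": 0},
    {"tx": 54,"ty": -26,"tz": 7,"yaw": 0},
  ],
)

```text
clock: 5.15
ee_pos: [0.6096, 0.0546, 0.0624]
eef_rot: [-90.2, 0.1, 65.4]
ft_force: [-1.2, 1.1, 0.9]
opening: 0.302
```

```bash
python3 look.py 4 scene
```

```text
[0.6096 0.0546 0.0624] [-90.2   0.1  65.4] [-1.2  1.1  0.9] 5.15
tcp in rack [-0.0296  0.072   0.0624]
scene yellow 61 rack mean [0.0135 0.0558 0.0788] ztop 0.0916 x of top 0.0028
scene red 283 rack mean [-0.0705 -0.0141  0.0714] ztop 0.0821 x of top -0.0808
scene blue 364 rack mean [-0.0705 -0.0819  0.0718] ztop 0.0817 x of top -0.0813
```

Call:
carry_out(
  plan=[
    {"tx": 5,"ty": -2,"tz": 1,"yaw": 0},
    {"tx": 11,"ty": -5,"tz": 1,"yaw": 0},
    {"tx": 16,"ty": -7,"tz": 2,"yaw": 0},
    {"tx": 22,"ty": -10,"tz": 3,"yaw": 0},
    {"tx": 27,"ty": -12,"tz": 4,"yaw": 0},
    {"tx": 33,"ty": -15,"tz": 4,"yaw": 0},
    {"tx": 38,"ty": -17,"tz": 5,"yaw": 0},
    {"tx": 43,"ty": -19,"tz": 6,"yaw": 0},
    {"tx": 47,"ty": -21,"tz": 6,"yaw": 0},
    {"tx": 51,"ty": -23,"tz": 6,"yaw": 0},
  ],
)

```text
clock: 6.45
ee_pos: [0.6615, 0.0307, 0.0686]
eef_rot: [-90.2, 0.1, 65.3]
ft_force: [-0.5, 0.5, -0.3]
opening: 0.302
```

```bash
python3 look.py 5 scene
```

```text
[0.6615 0.0307 0.0686] [-90.2   0.1  65.3] [-0.5  0.5 -0.3] 6.45
tcp in rack [0.0275 0.0719 0.0686]
scene yellow 26 rack mean [0.0962 0.0443 0.074 ] ztop 0.0888 x of top 0.0893
scene red 296 rack mean [-0.071  -0.0121  0.0712] ztop 0.0816 x of top -0.082
scene blue 364 rack mean [-0.0704 -0.0818  0.0718] ztop 0.0821 x of top -0.0802
```

View pics/scene5.png

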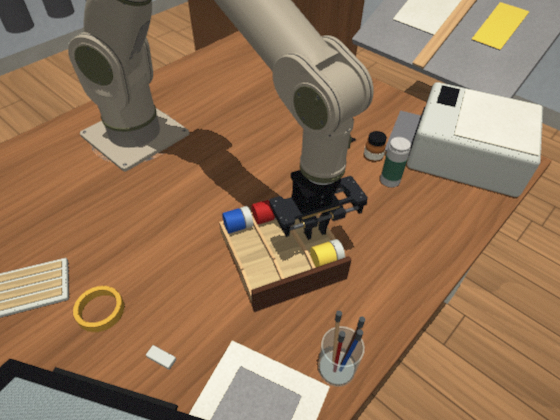

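The yellow pot lies in the dip at pixel (328,254), rack x ≈ 0.089. Next I'll lift and go behind the red pot, at rack (-132, 0).

Call:
carry_out(
  plan=[
    {"tx": 0,"ty": 0,"tz": 30,"yaw": 0},
    {"tx": 0,"ty": 0,"tz": 60,"yaw": 0},
    {"tx": 0,"ty": 0,"tz": 90,"yaw": 0},
    {"tx": -35,"ty": 0,"tz": 90,"yaw": 0},
    {"tx": -70,"ty": 0,"tz": 90,"yaw": 0},
    {"tx": -105,"ty": 0,"tz": 90,"yaw": 0},
    {"tx": -140,"ty": 0,"tz": 90,"yaw": 0},
    {"tx": -165,"ty": 1,"tz": 90,"yaw": 0},
    {"tx": -175,"ty": 1,"tz": 90,"yaw": 0},
    {"tx": -175,"ty": 1,"tz": 90,"yaw": 0},
  ],
)

```text
clock: 7.75
ee_pos: [0.487, 0.0315, 0.1589]
eef_rot: [-90.3, 0.1, 65.3]
ft_force: [0.2, 0.0, -0.1]
opening: 0.295
```

```bash
python3 look.py 6 wrist scene
```

```text
[0.487  0.0315 0.1589] [-90.3   0.1  65.3] [ 0.2  0.  -0.1] 7.75
tcp in rack [-0.1314 -0.      0.1589]
wrist red 263 rack mean [-0.0777 -0.0033  0.0795] ztop 0.0824 x of top -0.0799
wrist blue 338 rack mean [-0.0986 -0.0839  0.0778] ztop 0.0817 x of top -0.0928
scene yellow 43 rack mean [0.0933 0.0438 0.0727] ztop 0.0875 x of top 0.0841
scene red 315 rack mean [-0.0716 -0.011   0.0707] ztop 0.0813 x of top -0.0811
scene blue 368 rack mean [-0.0708 -0.0819  0.0717] ztop 0.0817 x of top -0.0811
```

Call:
carry_out(
  plan=[
    {"tx": 0,"ty": 0,"tz": -30,"yaw": 0},
    {"tx": 0,"ty": 0,"tz": -60,"yaw": 0},
    {"tx": 0,"ty": 0,"tz": -85,"yaw": 0},
    {"tx": 0,"ty": 0,"tz": -100,"yaw": 0},
    {"tx": 0,"ty": 0,"tz": -107,"yaw": 0},
    {"tx": 0,"ty": 0,"tz": -107,"yaw": 0},
    {"tx": 0,"ty": 0,"tz": -107,"yaw": 0},
  ],
)

```text
clock: 8.72
ee_pos: [0.4883, 0.0314, 0.0525]
eef_rot: [-90.3, 0.1, 65.3]
ft_force: [-0.4, -0.1, 0.2]
opening: 0.299
```

Call:
carry_out(
  plan=[
    {"tx": 4,"ty": -2,"tz": 0,"yaw": 0},
    {"tx": 9,"ty": -4,"tz": 0,"yaw": 0},
    {"tx": 13,"ty": -6,"tz": 0,"yaw": 0},
    {"tx": 18,"ty": -8,"tz": 1,"yaw": 0},
    {"tx": 23,"ty": -10,"tz": 1,"yaw": 0},
    {"tx": 27,"ty": -12,"tz": 2,"yaw": 0},
    {"tx": 32,"ty": -15,"tz": 3,"yaw": 0},
    {"tx": 36,"ty": -17,"tz": 3,"yaw": 0},
    {"tx": 41,"ty": -19,"tz": 4,"yaw": 0},
    {"tx": 45,"ty": -21,"tz": 5,"yaw": 0},
  ],
)

```text
clock: 9.98
ee_pos: [0.5336, 0.0103, 0.0575]
eef_rot: [-90.3, 0.1, 65.3]
ft_force: [-1.0, 0.4, 1.3]
opening: 0.299
```

```bash
python3 look.py 7 scene
```

```text
[0.5336 0.0103 0.0575] [-90.3   0.1  65.3] [-1.   0.4  1.3] 9.975
tcp in rack [-0.0802  0.0001  0.0575]
scene yellow 39 rack mean [0.0931 0.045  0.0732] ztop 0.0871 x of top 0.0847
scene red 309 rack mean [-0.031  -0.0113  0.0756] ztop 0.0869 x of top -0.0426
scene blue 345 rack mean [-0.0693 -0.0826  0.0713] ztop 0.0813 x of top -0.0811
```

Call:
carry_out(
  plan=[
    {"tx": 5,"ty": -2,"tz": 1,"yaw": 0},
    {"tx": 11,"ty": -5,"tz": 1,"yaw": 0},
    {"tx": 16,"ty": -7,"tz": 2,"yaw": 0},
    {"tx": 22,"ty": -10,"tz": 3,"yaw": 0},
    {"tx": 27,"ty": -12,"tz": 4,"yaw": 0},
    {"tx": 33,"ty": -15,"tz": 4,"yaw": 0},
    {"tx": 38,"ty": -17,"tz": 5,"yaw": 0},
    {"tx": 44,"ty": -20,"tz": 6,"yaw": 0},
    {"tx": 49,"ty": -22,"tz": 6,"yaw": 0},
    {"tx": 54,"ty": -25,"tz": 7,"yaw": 0},
  ],
)

```text
clock: 11.28
ee_pos: [0.5884, -0.015, 0.0647]
eef_rot: [-90.4, 0.1, 65.3]
ft_force: [-1.1, 1.0, 0.4]
opening: 0.296
```

```bash
python3 look.py 8 scene
```

```text
[ 0.5884 -0.015   0.0647] [-90.4   0.1  65.3] [-1.1  1.   0.4] 11.275
tcp in rack [-0.0198 -0.0001  0.0647]
scene yellow 25 rack mean [0.0953 0.0451 0.0735] ztop 0.0879 x of top 0.0886
scene red 342 rack mean [ 0.0289 -0.0118  0.0837] ztop 0.0945 x of top 0.0172
scene blue 259 rack mean [-0.0673 -0.0885  0.0752] ztop 0.1655 x of top -0.0787
```

Call:
carry_out(
  plan=[
    {"tx": 5,"ty": -2,"tz": 1,"yaw": 0},
    {"tx": 11,"ty": -5,"tz": 1,"yaw": 0},
    {"tx": 16,"ty": -7,"tz": 2,"yaw": 0},
    {"tx": 22,"ty": -10,"tz": 3,"yaw": 0},
    {"tx": 27,"ty": -12,"tz": 4,"yaw": 0},
    {"tx": 33,"ty": -15,"tz": 4,"yaw": 0},
    {"tx": 38,"ty": -17,"tz": 5,"yaw": 0},
    {"tx": 43,"ty": -20,"tz": 5,"yaw": 0},
    {"tx": 43,"ty": -20,"tz": 5,"yaw": 0},
  ],
)

```text
clock: 12.45
ee_pos: [0.6324, -0.0361, 0.0699]
eef_rot: [-90.5, 0.1, 65.2]
ft_force: [0.4, -0.4, 0.0]
opening: 0.302
```

```bash
python3 look.py 9 scene
```

```text
[ 0.6324 -0.0361  0.0699] [-90.5   0.1  65.2] [ 0.4 -0.4  0. ] 12.45
tcp in rack [ 0.0289 -0.001   0.0699]
scene yellow 26 rack mean [0.0953 0.0462 0.0763] ztop 0.0892 x of top 0.0833
scene red 360 rack mean [ 0.0971 -0.0116  0.0839] ztop 0.0916 x of top 0.0889
scene blue 275 rack mean [-0.0676 -0.0881  0.0748] ztop 0.1715 x of top -0.0786
```

Red is in the dip. I'll lift clear and back away to check.

Call:
carry_out(
  plan=[
    {"tx": 0,"ty": 0,"tz": 30,"yaw": 0},
    {"tx": 0,"ty": 0,"tz": 60,"yaw": 0},
    {"tx": 0,"ty": 0,"tz": 100,"yaw": 0},
    {"tx": -20,"ty": 20,"tz": 130,"yaw": 0},
    {"tx": -50,"ty": 50,"tz": 160,"yaw": 0},
    {"tx": -80,"ty": 90,"tz": 160,"yaw": 0},
    {"tx": -110,"ty": 130,"tz": 160,"yaw": 0},
    {"tx": -140,"ty": 170,"tz": 160,"yaw": 0},
    {"tx": -160,"ty": 200,"tz": 160,"yaw": 0},
    {"tx": -160,"ty": 200,"tz": 160,"yaw": 0},
  ],
)

```text
clock: 13.75
ee_pos: [0.4705, 0.1668, 0.23]
eef_rot: [-90.4, 0.0, 65.5]
ft_force: [0.2, -0.7, 0.4]
opening: 0.298
```

```bash
python3 look.py 10 scene top;python3 -c "
import cv2,numpy as np
a=cv2.imread('pics/top10.png');b=cv2.imread('pics/scene10.png');f=lambda i:cv2.resize(i,(400,300));cv2.imwrite('pics/c10.png',np.vstack([np.hstack([f(a),f(b)]),np.hstack([f(a[110:290,190:430]),f(b[140:320,180:420])])]))"
```

```text
[0.4705 0.1668 0.23  ] [-90.4   0.   65.5] [ 0.2 -0.7  0.4] 13.75
tcp in rack [-0.2028  0.1162  0.23  ]
scene yellow 36 rack mean [0.0965 0.0465 0.075 ] ztop 0.0863 x of top 0.0931
scene red 377 rack mean [ 0.0969 -0.0115  0.084 ] ztop 0.0918 x of top 0.091
scene blue 365 rack mean [-0.0705 -0.0818  0.0719] ztop 0.082 x of top -0.0811
top yellow 280 rack mean [0.0861 0.0609 0.0872] ztop 0.095 x of top 0.0884
top red 222 rack mean [ 0.0872 -0.0099  0.0884] ztop 0.095 x of top 0.0893
top blue 121 rack mean [-0.0839 -0.0819  0.0799] ztop 0.0846 x of top -0.0868
```

View pics/c10.png

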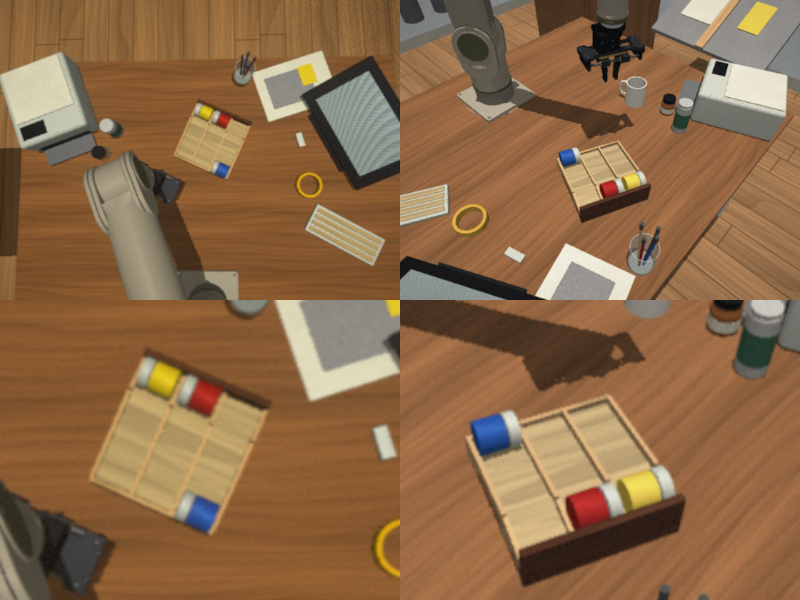

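Both views show yellow and red in the dip against the end stop and lying square across their gutters. Blue is still at the low lip and the arm is clear of everything.

```bash
python3 -c "
from rig import *
print(close_job())"
```

```text
the job is handed in; nothing more can be done
None
```

I pushed the yellow pot and then the red pot up their gutters and over the crest, using the fingers held about 26 mm apart. Both rolled down into the dip, and I handed the job in at about 14 s; it reports no verdict.

- **Pot positions:** in the last pictures yellow was at rack x ≈ 88–93 mm and red at ≈ 89–91 mm, against the 80–98 mm allowed. Their tops were at about 86–95 mm, depending on the camera and pot. Taking off the 25 mm radius puts both centres at or below 70 mm; the limit is 73 mm.
- **Alignment and rest:** they look square across their gutters, judged by eye. The readings I took after each pot dropped in agree to within their few-millimetre noise.
- **Blue pot and the rest:** blue still reads x ≈ -81 to -87 mm, with no change seen since the start. The other desk items look unmoved, though I did not measure them.
- **Forces:** the readings at the end of each push were under 3 N; I did not read the force during the moves. The arm was clear of everything at the end.

Two things did not go exactly as expected:
- **Refused move:** one call was rejected because its rows had no yaw value, and nothing moved.
- **Descent drift:** the first descent ended about 5 mm off to the side, and I corrected that before touching the pot.

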